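Load a bin tag under the sprung clip of a shuttered tag holder

TASK

Load the long tag plate into the tag holder: pull the little lock slide all the way towards the holder's open front, then slide the shutter it was holding fully aside. Then push the long tag front edge first along the deck, so that its own edge lifts the sprung clip, until it is fully home against the stop, and let go of it, leaving lock and shutter open. Do not touch the clip with the gripper, and leave the short tag and everything else on the bench where they are.

Things in the scene. Friction and masses are not known exactly. Their poses are not given: they have to be found in the camera images.
- holder: Tag holder: grey plate fixed on the bench, top face (the deck) 15 mm up. Origin on the bench under the tag channel's centre line, z up; x runs along the channel from the open front (-x, robot's side) to clip and stop, y left. Deck: x -110 to +95, y -65 to +115 mm. The shutter crosses at x -34 to -22 mm. A tag that is home has y 0 and its grip bar's centre at x -68 mm.
- mouth (a point): Middle of the channel's flared mouth on the deck: holder x -6, y 0, z 15 mm; axes as the holder's. Two side guides, 9 mm high: flared from x -6 to +12 mm, then parallel, 68 mm apart, to x +68 mm.
- stop (a point): Middle of the end stop's face that meets the tag's front edge, on the deck under the clip: holder x +60, y 0, z 15 mm; axes as the holder's.
- clip (a joint): Hinge angle (rad) of the sprung steel clip, 56 mm wide, hinge at holder x +72, 14 mm above the deck. 0: lip down on the deck at x +28 mm; grows as it rises, about 0.1 over a tag. Spring about 2 N at the lip. Its front is turned up at 20 degrees to holder x +3 mm, 10 mm above the deck, so a 5 mm edge pushed in along the deck lifts it, with 5 to 15 N of push.
- lock_post (a point): Centre of the lock slide's upright grip post (20 mm above the deck): black, 14 x 14 mm, top 30 mm above the deck, at holder y +45, x -46 mm less the joint value. Axes as the holder's. Its 10 mm high steel bolt stands at the +y end of the shutter.
- lock (a joint): Lock slide, m: 0 to 0.003 at the start (bolt in the shutter's way), 0.035 when pulled all the way to the holder's front (its -x). Friction about 1.2 N; it stays where it is left.
- shutter_post (a point): Centre of the shutter's upright grip post (20 mm above the deck): black, 14 x 14 mm, top 30 mm above the deck, at holder x -28, y -18 mm plus the joint value. Axes as the holder's. Its steel bar is 61 mm long in y, 12 mm in x, 10 mm high. The clip's front is only 24 mm beyond the post's +x face: put the fingers on its -y and +y sides.
- shutter (a joint): Shutter slide, m: 0 shut (bar across the channel), 0.070 fully open (moved to +y of the holder, clear of the channel). The lock's bolt stops it at about 0.004 until the lock is pulled. Friction about 1.2 N; it stays where it is left.
- tag_bar (a point): Grip bar's centre on the LONG tag, the one to load: stiff aluminium plate 140 x 60 x 5 mm with a white paper panel and an upright grey grip bar, 10 mm thick (x), 40 mm long (y), from the plate to 47 mm above the underside. 85 to 170 g. Point: 26 mm above the underside, 12 mm from the rear edge; x points to the front edge, 128 mm ahead; z up.
- tag: The same long tag as a body, for its rest: origin at the centre of the plate's underside, axes as point tag_bar's.
- short_tag_bar (a point): Same point on the SHORT tag, not wanted: plate 90 x 50 x 5 mm with an equal grip bar. Leave it.
- jar_mid (a point): Bystander: clear screw-top jar, 48 mm across, 75 mm tall, loose on the bench. This point is its centre.
- tub_mid (a point): Bystander: white open tub, 52 mm across the rim, 60 mm tall, loose on the bench. This point is its centre.
- oiler_mid (a point): Bystander: tall white bottle, 56 mm across, 160 mm tall, loose on the bench. This point is its centre.
- carton_mid (a point): Bystander: cardboard carton 90 x 70 x 80 mm tall, loose on the bench. This point is its centre.
- wrench_mid (a point): Bystander: steel wrench lying flat, 120 mm long, loose on the bench. This point is its centre.
- tape_roll_mid (a point): Bystander: cardboard roll core lying flat, 70 mm across, 18 mm tall, loose on the bench. This point is its centre.
Things that resemble listed ones, but are neither listed nor needed, are in the scene too. Leave any black or turquoise look-alike of the tag alone.

How it is judged:
On the way, in this order (a step that is already met when the one before it is completed fails the run):
1. the lock slide is pulled back, the shutter still shut (value of joint lock above 0.028 m and value of joint shutter below 0.02 m), for 0.1 s.
2. the shutter is slid fully aside (value of joint shutter above 0.062 m), for 0.1 s.
3. the long tag has lifted the clip and lies home against the stop (x of tag_bar in the frame of holder between -0.074 and -0.062 m and y of tag_bar in the frame of holder between -0.008 and 0.008 m and z of tag_bar in the frame of holder below 0.046 m and angle between the x axis of tag_bar and the x axis of holder, either way round below 0.12 rad and value of joint clip above 0.05 rad), for 0.2 s.
At the end, for the whole second after the job is handed in: The long tag lies on the deck under the clip (clip raised above 0.05 rad), its front edge within 6 mm of the stop, within 8 mm of the channel's centre line at the grip bar and 0.12 rad of its direction, at rest; lock pulled at least 28 of 35 mm, shutter open at least 62 of 70 mm (all of step 3 and value of joint lock above 0.028 m and value of joint shutter above 0.062 m and linear speed of tag below 0.02 m/s); the robot touches nothing.
It fails at once if the gripper touches the clip (contact force between any of the fingers, the arm and clip above 0.5 N).
It fails at once if the short tag or a bystander is moved more than 30 mm or knocked over (distance of any of short_tag_bar, jar_mid, tub_mid, oiler_mid, carton_mid, wrench_mid, tape_roll_mid from where it was at the start of the episode above 0.03 m).
It also fails if it takes over 64 s, if anything falls off the work surface, if the arm or the gripper's body presses on something with over 40 N, if the wrist force passes 120 N, or if a joint passes its speed limit or range.

ROBOT

A 6-joint arm with a two-finger parallel gripper is mounted at the origin on the work surface. World frame = base frame: x ahead of the robot, y to its left, z up, the work surface at z = 0. Lengths are in m, angles in rad, forces in N, time in s.
With the tool pointing down it reaches from about 0.275 to 0.825 m from the base axis. Payload 5.2 kg.
Tool frame: the origin (TCP) lies on the mounting face of the last link; the fingertips stand 186 mm ahead of it and the grasp point (between the pads) lies 167 mm ahead of it; z points along the fingers, y is the direction in which the jaws open and shut (so a half turn about z gives the same grasp; the last joint's range is limited). The gripper opens to 93 mm and grips with 3 to 60 N. Pads are 15 mm wide; open, the fingers measure 128 mm over their backs; the gripper's body (75 mm by 188 mm) begins 65 mm behind the grasp point.
Start: joints at [-1.522, 0.259, 1.535, -0, 1.348, -0.203], TCP at [0.137, -0.533, 0.405] pointing down, gripper open.
Joint ranges: [-3.14, 3.14], [-0.91, 2.08], [0.19, 2.58], [-1.22, 4.36], [0.22, 2.71], [-3.12, 3.12]. Speed limits (rad/s): [2.57, 2.57, 3.14, 3.14, 3.14, 3.14].

INTERFACE

Orientations are given as a unit quaternion [x, y, z, w].
In Python, from cell import arm gives the robot as it stands. The module is installed in compiled form; this text tells all that it offers.
- The arm moves only by the tool move_arm, never from a script. Its argument "motion" is a list of rows, each an object with "rotation": the turn, a rotation vector about the tool's x, y, z in units of 10 degrees (1.0 is 10 degrees), a list of three; "translation": the shift along the tool's x, y, z in units of 25 mm (1.0 is 25 mm), a list of three; "hand": the opening in per cent of the stroke, from 0 (shut) to 100 (fully open). In form: [{"rotation": [ax, ay, az], "translation": [x, y, z], "hand": hand}, ...]. A call has 1 to 20 rows; each row shifts and turns the commanded pose from where the row before left it, along the tool's axes as they then stand; what a row does not reach is not made up. A row lasts 1/8 s, in which the tool goes at most 62.5 mm and 10.7 degrees, less where a joint would pass 70% of its speed; a pose out of reach is approached as far as the arm can. A call is refused whole if a number of a shift passes 1 or a number of a turn 1, either way. A call with a gripper value outside its range is refused whole. The fingers move at their own pace and stop on an object; "newtons" is the grip in N (left out, the last holds). Time passes only in rows, so rows that do not move let the fingers close. It gives the time, the measured TCP pose, the force and the opening at its end, in the units of the state.
- arm.get_state(): the state, without advancing time (a new reading comes with each control period).
- arm.read_camera(name): name is "scene" or "top" or "wrist"; returns a dict with "pixels" (420x560x3 uint8, red, green, blue), "mtx" (3x3 intrinsics, pixels), "T" (4x4, takes a point from camera to world coordinates); the wrist camera has in their place "tool_from_camera" (4x4, takes a point from camera to tool coordinates, whose origin is the TCP and whose axes are the flange's). Camera axes: x right, y down, z forward; pixel columns grow to the right and rows downward; lengths in m; the calibration is good to about 2 mm. A picture is of the moment at which its call begins: read the wrist's pose just before it. There is no depth.
- arm.close_job(): hands the job in, once; it reports no verdict.
Trained networks look in the newest picture that a camera, given by its name, has taken for a name from the list of things; names that differ only in an ending like _2 or _b are one class to them, and where a whole thing is asked for, a point or a joint stands for the part that bears it (a point fixed in the world has none). Each returns a list of dicts, best first, with "score" (0 to 1); they miss things now and then, are a little off and sometimes report something else, mostly with a low value. They report only what shows in the picture. A call takes as long as a camera call. They do not tell look-alikes from the thing itself.
- arm.search_frame(camera, thing): "centre" ([x, y, z] in m, in world coordinates, good to about 4 mm: the middle of the surface that is visible of it).
- arm.silhouettes(camera, thing): "mask" (420x560 bool, what is visible of it).
- arm.pinpoint(camera, thing): "centre" ([x, y, z] in m, in world coordinates, good to about 4 mm: a listed point, or the origin of a listed thing).
The state is a dict: "time": time; "qpos": joint angles; "dq": joint speeds; "joint_torque": joint torques, N m; "ee_pos": TCP position; "ee_rot": TCP orientation; "ft_force": force on the tool from outside, world axes, zero at the start; "moment": the same for the moment, N m; "width": opening from 0.0 (shut) to 1.0 (fully open).
Only numpy, scipy, OpenCV 4.12 (cv2) and the standard library are available. Lean on these libraries where they do the work, as an engineer would, in place of code of your own. Each camera call takes 0.05 s, during which the arm holds its last target.

## Working session

There is one attempt and no reset: what is moved stays moved. The work goes in short steps, Python scripts to look and compute and a tool call to move; the robot and the scene stay as the last step left them, time stands still between calls to the robot, and variables do not carry over. Pictures are saved under pics/ and viewed, and the job is handed in when it is done.

Besides the shell and the picture viewer there is one more tool, called after "Request:" as a command line: name --argument value ..., lists and objects as JSON in quotes. move_arm: Moves the arm, as the interface text tells. Its arguments: {"type":"object","properties":{"motion":{"type":"array"},"newtons":{"type":"number"}},"required":["motion"]}

```bash
mkdir -p pics; ls
cat > h.py <<'E'
from cell import arm
import numpy as np, cv2
from scipy.spatial.transform import Rotation as R
def save(name,img,s=1): cv2.imwrite('pics/'+name,cv2.cvtColor(img,cv2.COLOR_RGB2BGR))
E
python3 - <<'E'
from h import *
print(arm.get_state())
for c in ['scene','top']:
    d=arm.read_camera(c); save(c+'0.png',d['pixels']); print(c,d['mtx'],d['T'])
    for t in ['holder','mouth','stop','lock_post','shutter_post','tag_bar','tag','short_tag_bar']:
        print(t,[(np.round(r['centre'],4).tolist(),round(r['score'],2)) for r in arm.pinpoint(c,t)][:4])
E
```

```text
pics
{'time': 0.0, 'qpos': array([-1.52179403e+00,  2.59358055e-01,  1.53608727e+00, -4.79153517e-06,
        1.34798513e+00, -2.02835358e-01]), 'dq': array([-0.00090173,  0.00054806, -0.00140782,  0.00169238,  0.00054234,
       -0.00085157]), 'joint_torque': array([-2.61399910e-03, -4.37310970e+01, -2.84003538e+01,  7.15197972e-02,
        4.15167154e-02, -1.21979392e-04]), 'ee_pos': array([ 0.13704372, -0.53243418,  0.40390761]), 'ee_rot': array([ 9.92082208e-01,  1.25586815e-01,  6.82797967e-05, -9.16362906e-04]), 'ft_force': array([ 0.18085648, -1.16539183, -0.55079721]), 'moment': array([ 0.01559662,  0.00844658, -0.05711642]), 'width': 1.0003613293702998}
scene [[522.4513843    0.         272.65113268]
 [  0.         522.4513843  213.22332741]
 [  0.           0.           1.        ]] [[ 0.21055971  0.70686255 -0.67528509  1.4463964 ]
 [ 0.97747512 -0.16239998  0.13479109 -0.2515042 ]
 [-0.01438751 -0.68845594 -0.72513544  1.09855202]
 [ 0.          0.          0.          1.        ]]
holder [([0.6272, -0.0191, 0.0001], 0.75)]
mouth [([0.6298, -0.0178, 0.0158], 0.85)]
stop [
[... 692 characters left out ...]
8687912  1.1249092 ]
 [ 0.          0.          0.          1.        ]]
holder [([0.6353, -0.0168, -0.0047], 0.82), ([0.4515, -0.2651, 0.0244], 0.69)]
mouth [([0.6286, -0.02, 0.0157], 0.94)]
stop [([0.6957, -0.0096, 0.0134], 0.72)]
lock_post [([0.5791, 0.0205, 0.0349], 0.65)]
shutter_post [([0.6109, -0.0366, 0.0357], 0.44), ([0.576, 0.0182, 0.0365], 0.33)]
tag_bar [([0.453, -0.2662, 0.0243], 0.86), ([0.27, -0.2659, 0.0286], 0.76), ([0.6733, -0.5069, 0.0218], 0.69)]
tag [([0.3065, -0.3087, 0.0039], 0.88), ([0.4944, -0.3131, -0.0012], 0.81), ([0.6769, -0.4475, 0.0005], 0.56)]
short_tag_bar [([0.4997, 0.3573, 0.0299], 0.88), ([0.4951, -0.3117, 0.0044], 0.64), ([0.3806, -0.1569, 0.0353], 0.49)]
```

View pics/scene0.png

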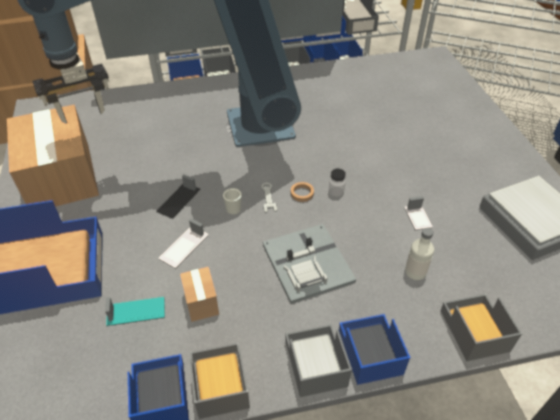

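View pics/top0.png

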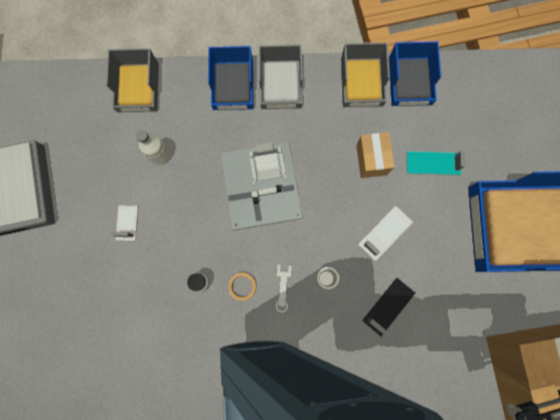

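The candidates for the tag are:
- White plate: scene (185,245), top (386,232).
- Black look-alike: top (389,306).
- Turquoise look-alike: top (434,163).
- Short white tag: top (126,222).

I choose the long white plate at top (386,232), and check it in close crops along with the holder.

Run:
```python
from h import *
t=arm.read_camera('top')['pixels']; s=arm.read_camera('scene')['pixels']
a=cv2.resize(t[135:240,205:315],None,fx=5,fy=5,interpolation=cv2.INTER_CUBIC)
b=cv2.resize(t[195:270,350:420],None,fx=5,fy=5,interpolation=cv2.INTER_CUBIC)
save('hold.png',a);save('tag.png',b)
c=cv2.resize(s[220:305,255:360],None,fx=6,fy=6,interpolation=cv2.INTER_CUBIC);save('holds.png',c)
```

```text
(no output)
```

View pics/hold.png

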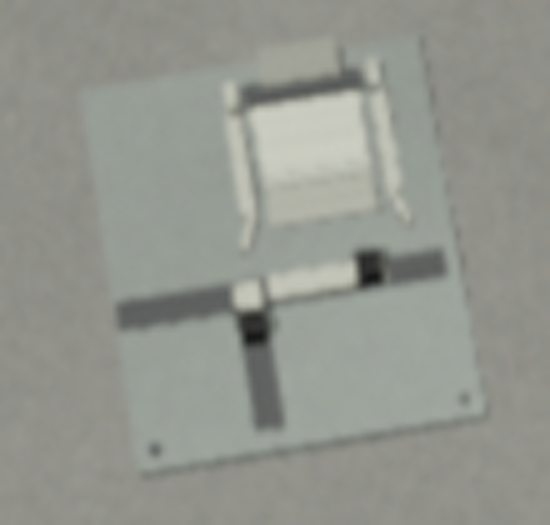

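View pics/tag.png

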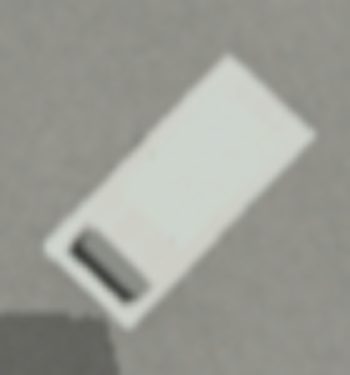

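View pics/holds.png

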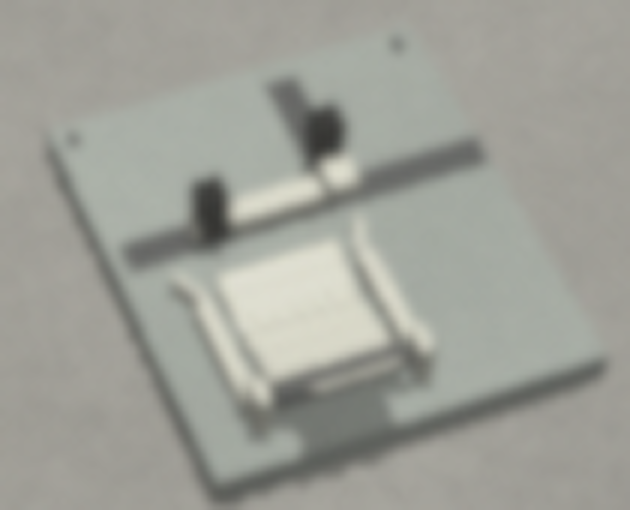

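```bash
cat >> h.py <<'E'
from scipy.optimize import least_squares
def proj(d,P):
    T=np.asarray(d['T']);p=(np.asarray(P)-T[:3,3])@T[:3,:3];q=p@d['mtx'].T;return q[:,:2]/q[:,2:]
def fit(obs,guess):
    # obs: list of (cam dict, local pts, pixels)
    def f(v):
        c,s=np.cos(v[2]),np.sin(v[2]);M=np.array([[c,-s,0],[s,c,0],[0,0,1]])
        return np.concatenate([(proj(d,np.asarray(L)@M.T+[v[0],v[1],0])-px).ravel() for d,L,px in obs])
    r=least_squares(f,guess);return r.x,f(r.x).reshape(-1,2)
def unc(p,s,o): return (np.array(p,float)+.5)/s-.5+np.array(o)
E
python3 - <<'E'
from h import *
t=arm.read_camera('top');s=arm.read_camera('scene')
L=[[-.11,.115,.015],[-.11,-.065,.015],[.095,-.065,.015],[.095,.115,.015]]
pt=unc([(142,473),(487,410),(420,35),(80,90)],5,(205,135))
ps=unc([(415,22),(46,135),(212,488),(607,362)],6,(255,220))
for o in ([(t,L,pt)],[(s,L,ps)],[(t,L,pt),(s,L,ps)]):
    v,r=fit(o,[.63,-.02,.15]);print('holder',v.round(4),r.round(1).tolist())
LT=[[.07,.03,.005],[.07,-.03,.005],[-.07,-.03,.005],[-.07,.03,.005]]
p2=unc([(228,51),(319,133),(130,331),(41,247)],5,(350,195))
print('tag',fit([(t,LT,p2)],[.5,-.31,-.7]))
E
```

```text
holder [ 0.6333 -0.0194  0.1548] [[-0.3, -0.1], [0.3, 0.5], [-0.2, -0.5], [0.1, 0.1]]
holder [ 0.635  -0.0198  0.1384] [[-0.6, 0.9], [0.3, -0.6], [0.1, -0.1], [0.2, -0.1]]
holder [ 0.6339 -0.0195  0.1474] [[-0.6, -0.6], [0.1, 0.5], [0.1, -0.6], [0.4, -0.5], [-1.1, 0.4], [0.0, -0.6], [0.5, -0.4], [0.3, -0.8]]
tag (array([ 0.49217035, -0.31212281, -0.79317759]), array([[ 0.10885008,  0.35357616],
       [-0.60000126,  0.0753276 ],
       [ 0.07931292, -0.30681012],
       [ 0.4108162 , -0.09775297]]))
```

```bash
cat >> h.py <<'E'
def plan(p,yaw=None):
    """total tool-frame units from present pose to TCP p with tool x at yaw, pointing down"""
    st=arm.get_state();Rm=R.from_quat(st['ee_rot'])
    if yaw is None: x=Rm.as_matrix()[:,0];yaw=np.arctan2(x[1],x[0])
    Rt=R.from_matrix(np.array([[np.cos(yaw),np.sin(yaw),0],[np.sin(yaw),-np.cos(yaw),0],[0,0,-1]]))
    rv=(Rm.inv()*Rt).as_rotvec(degrees=True)/10
    tr=Rt.inv().apply(np.array(p)-st['ee_pos'])/.025
    print('t',st['time'],'pos',st['ee_pos'].round(4),'F',st['ft_force'].round(1),'w',round(st['width'],3),'q6',st['qpos'][5].round(2));print('rot',rv.round(3),'then trans',tr.round(2))
    return rv,tr
E
python3 - <<'E'
from h import *
plan([.580,.018,.33],.152)
d=arm.read_camera('wrist');print(d['tool_from_camera'],d['mtx'])
E
```

```text
t 1.1 pos [ 0.137  -0.5327  0.4048] F [ 0.3 -0.  -0.3] w 1.0 q6 -0.2
rot [ 0.    -0.     0.572] then trans [ 20.85 -19.09   2.99]
[[ 1.17290007e-03 -9.70633036e-01 -2.40562122e-01  6.56914289e-02]
 [ 9.99999192e-01  1.25635246e-03 -1.93538699e-04  3.77227621e-05]
 [ 4.90085869e-04 -2.40561701e-01  9.70633725e-01  1.92079195e-02]
 [ 0.00000000e+00  0.00000000e+00  0.00000000e+00  1.00000000e+00]] [[336.11921113   0.         276.50209175]
 [  0.         336.11921113 206.39431709]
 [  0.           0.           1.        ]]
```

Request:
move_arm --motion '[{"rotation": [0, 0, 0.572], "translation": [0, 0, 0], "hand": 60}, {"rotation": [0, 0, 0], "translation": [1, -0.95, 0], "hand": 60}, {"rotation": [0, 0, 0], "translation": [1, -0.95, 0], "hand": 60}, {"rotation": [0, 0, 0], "translation": [1, -0.95, 0], "hand": 60}, {"rotation": [0, 0, 0], "translation": [1, -0.95, 0], "hand": 60}, {"rotation": [0, 0, 0], "translation": [1, -0.95, 0], "hand": 60}, {"rotation": [0, 0, 0], "translation": [1, -0.95, 0], "hand": 60}, {"rotation": [0, 0, 0], "translation": [1, -0.95, 0], "hand": 60}, {"rotation": [0, 0, 0], "translation": [1, -0.95, 0], "hand": 60}, {"rotation": [0, 0, 0], "translation": [1, -0.95, 0], "hand": 60}, {"rotation": [0, 0, 0], "translation": [1, -0.95, 0], "hand": 60}, {"rotation": [0, 0, 0], "translation": [1, -0.95, 0], "hand": 60}, {"rotation": [0, 0, 0], "translation": [1, -0.95, 0], "hand": 60}, {"rotation": [0, 0, 0], "translation": [1, -0.95, 0.2], "hand": 60}, {"rotation": [0, 0, 0], "translation": [1, -0.95, 0.2], "hand": 60}, {"rotation": [0, 0, 0], "translation": [1, -0.95, 0.2], "hand": 60}, {"rotation": [0, 0, 0], "translation": [1, -0.95, 0.2], "hand": 60}, {"rotation": [0, 0, 0], "translation": [1, -0.95, 0.2], "hand": 60}, {"rotation": [0, 0, 0], "translation": [1, -0.95, 0.2], "hand": 60}, {"rotation": [0, 0, 0], "translation": [0, 0, 0], "hand": 60}]' --newtons 20

```text
time: 3.65
ee_pos: [0.5179, -0.0404, 0.3743]
ee_rot: [0.997, 0.077, -0.0, -0.0]
ft_force: [-0.4, 0.0, 0.3]
width: 0.598
```

Run:
```python
from h import *
st=arm.get_state();d=arm.read_camera('wrist');save('w1.png',d['pixels'])
for t in ['holder','mouth','stop','lock_post','shutter_post']:
    print(t,[(np.round(r['centre'],4).tolist(),round(r['score'],2)) for r in arm.pinpoint('wrist',t)][:3])
plan([.580,.018,.33],.152)
```

```text
holder [([0.6354, -0.02, 0.0048], 0.92)]
mouth [([0.6252, -0.0153, 0.0119], 0.94)]
stop []
lock_post [([0.5789, 0.0211, 0.0367], 0.98)]
shutter_post [([0.614, -0.0408, 0.0364], 0.71), ([0.3837, -0.1556, 0.0287], 0.51)]
t 3.95 pos [ 0.5168 -0.0428  0.375 ] F [0.2 0.1 0.4] w 0.602 q6 1.12
rot [ 0.002 -0.001 -0.007] then trans [ 2.87 -2.02  1.8 ]
```

View pics/w1.png

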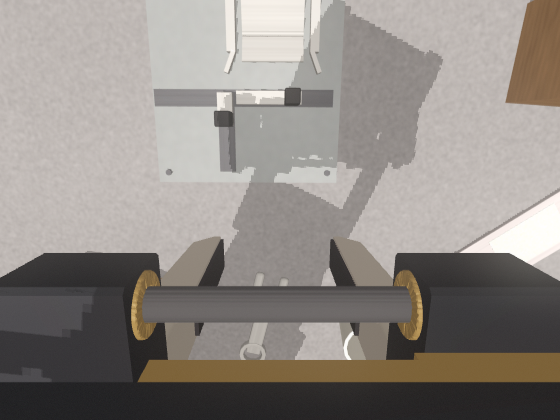

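```bash
cat >> h.py <<'E'
def wrist():
    st=arm.get_state();d=arm.read_camera('wrist')
    T=np.eye(4);T[:3,:3]=R.from_quat(st['ee_rot']).as_matrix();T[:3,3]=st['ee_pos'];d['T']=T@np.asarray(d['tool_from_camera']);return d
def ray(d,px,z):
    v=d['T'][:3,:3]@np.linalg.solve(d['mtx'],[px[0],px[1],1]);o=d['T'][:3,3];return o+v*(z-o[2])/v[2]
E
python3 - <<'E'
from h import *
d=wrist();save('w2.png',cv2.resize(d['pixels'][0:190,140:350],None,fx=3.8,fy=3.1,interpolation=cv2.INTER_CUBIC))
save('w2.png',cv2.resize(d['pixels'][0:190,140:350],None,fx=3,fy=3,interpolation=cv2.INTER_CUBIC))
np.savez('w2.npz',T=d['T'],mtx=d['mtx'])
for v in ([.634,-.0195,.152],[.635,-.0185,.152]):
  c,s=np.cos(v[2]),np.sin(v[2]);M=np.array([[c,-s,0],[s,c,0],[0,0,1]])
  L=np.array([[-.11,.115,.015],[-.11,-.065,.015],[-.046,.045,.045],[-.028,-.018,.045],[-.006,0,.015]])
  print(((proj(d,L@M.T+[v[0],v[1],0])-[140,0]+.5)*3-.5).round(0).tolist())
E
```

```text
[[58.0, 540.0], [585.0, 540.0], [241.0, 344.0], [454.0, 280.0], [394.0, 215.0]]
[[55.0, 537.0], [583.0, 537.0], [238.0, 340.0], [451.0, 276.0], [391.0, 211.0]]
```

View pics/w2.png

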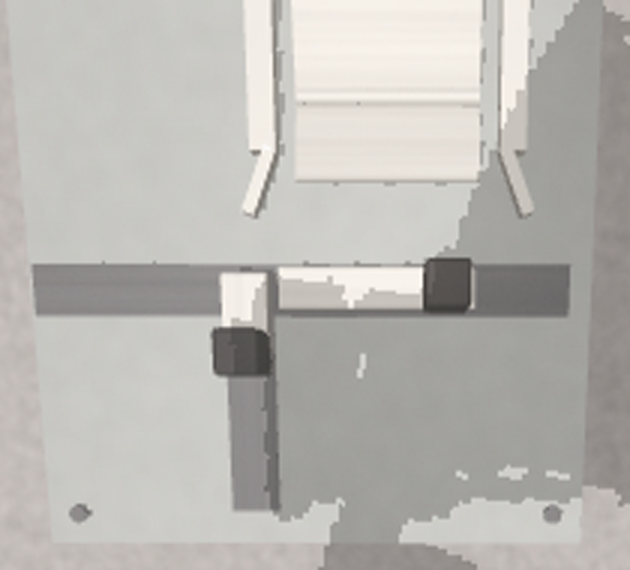

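Run:
```python
from h import *
z=np.load('w2.npz');d={'T':z['T'],'mtx':z['mtx']}
L=np.array([[-.11,.115,.015],[-.11,-.065,.015],[-.028+.007,-.018+.007,.045],[-.028+.007,-.018-.007,.045]])
px=unc([(49,543),(580,542),(423,258),(471,258)],3,(140,0))
print(fit([(d,L,px)],[.634,-.02,.15]))
print(fit([(d,L[:2],px[:2])],[.634,-.02,.15])[0], fit([(d,L[2:],px[2:])],[.634,-.02,.15])[0])
l=[ray(d,unc(p,3,(140,0)),.045) for p in [(212,327),(269,327)]];print(l,np.mean(l,0))
l=[ray(d,unc(p,3,(140,0)),.024) for p in [(243,212),(534,212)]];print(l,np.mean(l,0))
```

```text
(array([ 0.63287136, -0.01753492,  0.1508269 ]), array([[ 0.90314169, -0.24439418],
       [-0.49787579,  0.27835233],
       [-0.17500577, -0.06283977],
       [-0.1707634 , -0.04550787]]))
[ 0.63292336 -0.01698996  0.15363453] [ 0.63282853 -0.01767309  0.15184958]
[array([0.5851739 , 0.02707706, 0.045     ]), array([0.58772839, 0.01038596, 0.045     ])] [0.58645115 0.01873151 0.045     ]
[array([0.6207549, 0.0252535, 0.024    ]), array([ 0.63431679, -0.06337507,  0.024     ])] [ 0.62753584 -0.01906078  0.024     ]
```

Run:
```python
from h import *
plan([.580,.0185,.213],.152)
```

```text
t 4.0 pos [ 0.5168 -0.0427  0.375 ] F [-1.  -0.1 -0.4] w 0.602 q6 1.12
rot [ 0.002 -0.001 -0.007] then trans [ 2.87 -2.04  6.48]
```

Request:
move_arm --motion '[{"rotation": [0, 0, 0], "translation": [0.9, -0.7, 0.9], "hand": 40}, {"rotation": [0, 0, 0], "translation": [0.97, -0.7, 0.9], "hand": 40}, {"rotation": [0, 0, 0], "translation": [1, -0.64, 0.9], "hand": 40}, {"rotation": [0, 0, 0], "translation": [0, 0, 0.9], "hand": 40}, {"rotation": [0, 0, 0], "translation": [0, 0, 0.9], "hand": 40}, {"rotation": [0, 0, 0], "translation": [0, 0, 0.7], "hand": 40}, {"rotation": [0, 0, 0], "translation": [0, 0, 0.3], "hand": 40}, {"rotation": [0, 0, 0], "translation": [0, 0, 0], "hand": 40}]'

```text
time: 5.0
ee_pos: [0.5803, 0.019, 0.2371]
ee_rot: [0.997, 0.076, -0.0, -0.0]
ft_force: [-0.5, -0.4, 0.6]
width: 0.402
```

Run:
```python
from h import *
plan([.580,.0185,.213],.152)
d=wrist();save('w3.png',d['pixels'])
```

```text
t 5.0 pos [0.5803 0.019  0.2371] F [-0.5 -0.4  0.6] w 0.402 q6 1.26
rot [-0.001  0.002 -0.003] then trans [-0.02  0.02  0.97]
```

View pics/w3.png

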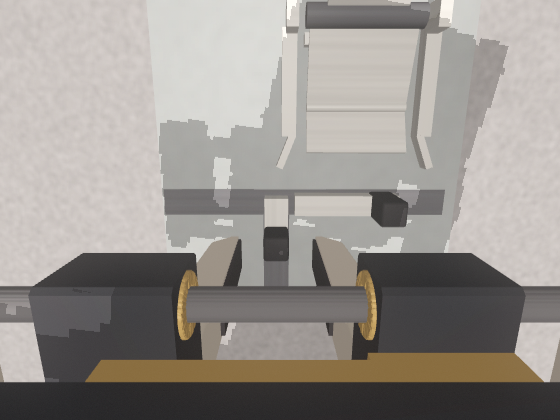

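The lock post sits at (276,240), midway between the fingers. I'll descend the rest, close and pull.

Request:
move_arm --motion '[{"rotation": [0, 0, 0], "translation": [0, 0, 0.6], "hand": 40}, {"rotation": [0, 0, 0], "translation": [0, 0, 0.3], "hand": 40}, {"rotation": [0, 0, 0], "translation": [0, 0, 0], "hand": 40}, {"rotation": [0, 0, 0], "translation": [0, 0, 0], "hand": 0}, {"rotation": [0, 0, 0], "translation": [0, 0, 0], "hand": 0}, {"rotation": [0, 0, 0], "translation": [0, 0, 0], "hand": 0}, {"rotation": [0, 0, 0], "translation": [0, 0, 0], "hand": 0}]' --newtons 20

```text
time: 5.92
ee_pos: [0.5804, 0.0195, 0.2151]
ee_rot: [0.997, 0.076, 0.0, -0.0]
ft_force: [-0.4, 1.2, 2.3]
width: 0.15
```

Request:
move_arm --motion '[{"rotation": [0, 0, 0], "translation": [-0.4, 0, 0], "hand": 0}, {"rotation": [0, 0, 0], "translation": [-0.4, 0, 0], "hand": 0}, {"rotation": [0, 0, 0], "translation": [-0.4, 0, 0], "hand": 0}, {"rotation": [0, 0, 0], "translation": [-0.2, 0, 0], "hand": 0}, {"rotation": [0, 0, 0], "translation": [0, 0, 0], "hand": 0}, {"rotation": [0, 0, 0], "translation": [0, 0, 0], "hand": 0}]'

```text
time: 6.68
ee_pos: [0.5467, 0.0143, 0.215]
ee_rot: [0.997, 0.076, 0.002, -0.0]
ft_force: [6.2, 5.3, -2.5]
width: 0.147
```

Request:
move_arm --motion '[{"rotation": [0, 0, 0], "translation": [0, 0, 0], "hand": 40}, {"rotation": [0, 0, 0], "translation": [0, 0, 0], "hand": 40}, {"rotation": [0, 0, 0], "translation": [0, 0, -0.9], "hand": 40}, {"rotation": [0, 0, 0], "translation": [0, 0, -0.9], "hand": 40}, {"rotation": [0, 0, 0], "translation": [0.7, 0.84, 0], "hand": 40}, {"rotation": [0, 0, 0], "translation": [0.7, 0.84, 0], "hand": 40}, {"rotation": [0, 0, 0], "translation": [0.7, 0.84, 0], "hand": 40}, {"rotation": [0, 0, 0], "translation": [0, 0, 0.5], "hand": 40}, {"rotation": [0, 0, 0], "translation": [0, 0, 0], "hand": 40}]'

```text
time: 7.8
ee_pos: [0.6055, -0.0398, 0.2452]
ee_rot: [0.997, 0.076, -0.002, -0.001]
ft_force: [0.6, 1.0, -0.1]
width: 0.401
```

Run:
```python
from h import *
plan([.608,-.040,.216],.152)
d=wrist();save('w4.png',d['pixels'])
```

```text
t 7.8 pos [ 0.6055 -0.0398  0.2452] F [ 0.6  1.  -0.1] w 0.401 q6 1.17
rot [-0.011  0.027 -0.001] then trans [0.1  0.02 1.17]
```

View pics/w4.png

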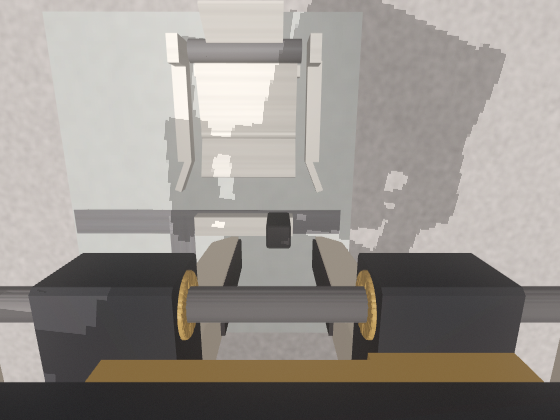

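Request:
move_arm --motion '[{"rotation": [0, 0, 0], "translation": [0.08, 0.02, 0.6], "hand": 40}, {"rotation": [0, 0, 0], "translation": [0, 0, 0.5], "hand": 40}, {"rotation": [0, 0, 0], "translation": [0, 0, 0.05], "hand": 40}, {"rotation": [0, 0, 0], "translation": [0, 0, 0], "hand": 0}, {"rotation": [0, 0, 0], "translation": [0, 0, 0], "hand": 0}, {"rotation": [0, 0, 0], "translation": [0, 0, 0], "hand": 0}, {"rotation": [0, 0, 0], "translation": [0, 0, 0], "hand": 0}]' --newtons 20

```text
time: 8.72
ee_pos: [0.6094, -0.0401, 0.219]
ee_rot: [0.997, 0.076, 0.0, -0.0]
ft_force: [-0.5, 3.5, 2.5]
width: 0.148
```

Request:
move_arm --motion '[{"rotation": [0, 0, 0], "translation": [0, -0.4, 0], "hand": 0}, {"rotation": [0, 0, 0], "translation": [0, -0.5, 0], "hand": 0}, {"rotation": [0, 0, 0], "translation": [0, -0.5, 0], "hand": 0}, {"rotation": [0, 0, 0], "translation": [0, -0.5, 0], "hand": 0}, {"rotation": [0, 0, 0], "translation": [0, -0.5, 0], "hand": 0}, {"rotation": [0, 0, 0], "translation": [0, -0.3, 0], "hand": 0}, {"rotation": [0, 0, 0], "translation": [0, -0.2, 0], "hand": 0}, {"rotation": [0, 0, 0], "translation": [0, 0, 0], "hand": 0}, {"rotation": [0, 0, 0], "translation": [0, 0, 0], "hand": 0}]'

```text
time: 9.85
ee_pos: [0.5987, 0.0301, 0.219]
ee_rot: [0.997, 0.076, 0.001, 0.002]
ft_force: [-0.2, -8.2, 5.0]
width: 0.147
```

Request:
move_arm --motion '[{"rotation": [0, 0, 0], "translation": [0, 0, 0], "hand": 40}, {"rotation": [0, 0, 0], "translation": [0, 0, 0], "hand": 40}, {"rotation": [0, 0, 0], "translation": [0, 0, -0.9], "hand": 40}, {"rotation": [0, 0, 0], "translation": [0, 0, -1], "hand": 40}, {"rotation": [0, 0, 0], "translation": [0, 0, -1], "hand": 50}, {"rotation": [0, 0, 0], "translation": [0, 0, -1], "hand": 50}, {"rotation": [0, 0, 0], "translation": [-1, 0, -0.5], "hand": 50}, {"rotation": [0, 0, 0], "translation": [-1, 0, 0], "hand": 50}, {"rotation": [0, 0, 0], "translation": [-1, 0, 0], "hand": 50}, {"rotation": [0, 0, 0], "translation": [0, 0, 0], "hand": 50}]'

```text
time: 11.1
ee_pos: [0.5226, 0.0204, 0.3281]
ee_rot: [0.997, 0.076, -0.001, -0.0]
ft_force: [-0.2, -0.1, 0.5]
width: 0.498
```

Run:
```python
from h import *
d=wrist();save('w5.png',d['pixels']);np.savez('w5.npz',T=d['T'],mtx=d['mtx'])
plan([.425,-.295,.33],.778)
```

```text
t 11.15 pos [0.5237 0.0202 0.3284] F [-0.  -1.6 -0. ] w 0.494 q6 1.24
rot [-4.000e-03  1.000e-03 -3.587e+00] then trans [-11.66   6.21  -0.07]
```

View pics/w5.png

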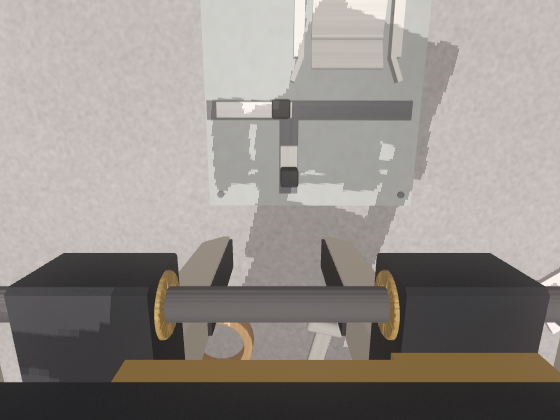

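Lock post (289,177) is at the front end, and the shutter post (282,108) is clear of the channel. Next I go to the tag.

Request:
move_arm --motion '[{"rotation": [0, 0, -0.9], "translation": [0, 0, 0], "hand": 50}, {"rotation": [0, 0, -0.9], "translation": [0, 0, 0], "hand": 50}, {"rotation": [0, 0, -0.9], "translation": [0, 0, 0], "hand": 50}, {"rotation": [0, 0, -0.89], "translation": [0, 0, 0], "hand": 50}, {"rotation": [0, 0, 0], "translation": [-1, 0.5, 0], "hand": 50}, {"rotation": [0, 0, 0], "translation": [-1, 0.5, 0], "hand": 50}, {"rotation": [0, 0, 0], "translation": [-1, 0.5, 0], "hand": 50}, {"rotation": [0, 0, 0], "translation": [-1, 0.5, 0], "hand": 50}, {"rotation": [0, 0, 0], "translation": [-1, 0.5, 0], "hand": 50}, {"rotation": [0, 0, 0], "translation": [-1, 0.5, 0], "hand": 50}, {"rotation": [0, 0, 0], "translation": [-1, 0.5, 0], "hand": 50}, {"rotation": [0, 0, 0], "translation": [-1, 0.5, 0], "hand": 50}, {"rotation": [0, 0, 0], "translation": [-1, 0.5, 0], "hand": 50}, {"rotation": [0, 0, 0], "translation": [-1, 0.6, 0], "hand": 50}, {"rotation": [0, 0, 0], "translation": [-1, 0.6, 0], "hand": 50}, {"rotation": [0, 0, 0], "translation": [-0.66, 0.5, 0], "hand": 50}, {"rotation": [0, 0, 0], "translation": [0, 0, 0], "hand": 50}, {"rotation": [0, 0, 0], "translation": [0, 0, 0], "hand": 50}]'

```text
time: 13.4
ee_pos: [0.4257, -0.2946, 0.3282]
ee_rot: [0.925, 0.38, 0.0, -0.001]
ft_force: [-0.4, 0.8, -0.4]
width: 0.498
```

Run:
```python
from h import *
d=wrist();save('w6.png',d['pixels']);np.savez('w6.npz',T=d['T'],mtx=d['mtx'])
for t in ['tag_bar','tag']:
    print(t,[(np.round(r['centre'],4).tolist(),round(r['score'],2)) for r in arm.pinpoint('wrist',t)][:3])
plan([.4513,-.2707,.25],.778)
```

```text
tag_bar [([0.4559, -0.2713, 0.0252], 0.91)]
tag [([0.4969, -0.3098, -0.0013], 0.84)]
t 13.55 pos [ 0.4257 -0.2943  0.3285] F [ 0.4  0.  -0.3] w 0.5 q6 -0.03
rot [-0.002 -0.001  0.009] then trans [1.39 0.05 3.14]
```

View pics/w6.png

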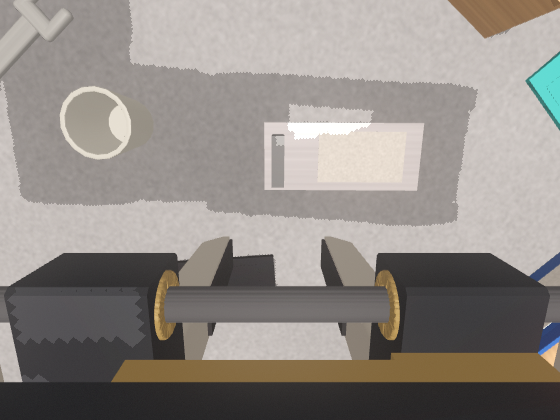

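Run:
```python
from h import *
z=np.load('w6.npz');d={'T':z['T'],'mtx':z['mtx']}
LT=[[.07,.03,.005],[.07,-.03,.005],[-.07,-.03,.005],[-.07,.03,.005]]
v,r=fit([(d,LT,np.array([(424.3,123),(418.3,190.5),(263.7,190.5),(263.5,122.5)]))],[.49,-.31,-.79]);print(v,r.round(1))
b=np.array([v[0]-.058*np.cos(v[2]),v[1]-.058*np.sin(v[2])]);print('bar',b)
plan([b[0],b[1],.195],v[2]+np.pi/2)
```

```text
[ 0.49260937 -0.31092653 -0.79123902] [[-0.5  0. ]
 [-1.4 -0.3]
 [ 1.1 -0.4]
 [ 0.8  0.5]]
bar [ 0.45183742 -0.26967549]
t 13.55 pos [ 0.4257 -0.2943  0.3285] F [ 0.4  0.  -0.3] w 0.5 q6 -0.03
rot [-0.002 -0.001  0.   ] then trans [1.44 0.03 5.34]
```

Request:
move_arm --motion '[{"rotation": [0, 0, 0], "translation": [0.72, 0.03, 0.9], "hand": 50}, {"rotation": [0, 0, 0], "translation": [0.72, 0, 0.9], "hand": 50}, {"rotation": [0, 0, 0], "translation": [0, 0, 0.9], "hand": 50}, {"rotation": [0, 0, 0], "translation": [0, 0, 0.8], "hand": 50}, {"rotation": [0, 0, 0], "translation": [0, 0, 0.8], "hand": 50}, {"rotation": [0, 0, 0], "translation": [0, 0, 0.6], "hand": 50}, {"rotation": [0, 0, 0], "translation": [0, 0, 0.3], "hand": 50}, {"rotation": [0, 0, 0], "translation": [0, 0, 0], "hand": 50}, {"rotation": [0, 0, 0], "translation": [0, 0, 0], "hand": 0}, {"rotation": [0, 0, 0], "translation": [0, 0, 0], "hand": 0}, {"rotation": [0, 0, 0], "translation": [0, 0, 0], "hand": 0}, {"rotation": [0, 0, 0], "translation": [0, 0, 0], "hand": 0}, {"rotation": [0, 0, 0], "translation": [0, 0, 0], "hand": 0}]' --newtons 40

```text
time: 15.18
ee_pos: [0.4516, -0.2705, 0.1987]
ee_rot: [0.925, 0.379, 0.0, 0.0]
ft_force: [-0.8, -0.3, 2.5]
width: 0.108
```

Run:
```python
from h import *
plan([.452,-.2697,.31],.78)
d=wrist();save('w7.png',d['pixels'])
```

```text
t 15.175 pos [ 0.4516 -0.2705  0.1987] F [-0.8 -0.3  2.5] w 0.108 q6 0.04
rot [ 0.001  0.    -0.009] then trans [ 0.04 -0.01 -4.45]
```

View pics/w7.png

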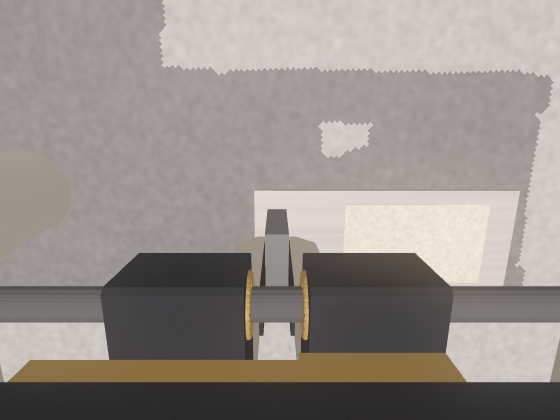

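Run:
```python
from h import *
plan([.4926,-.0395,.29],1.723)
```

```text
t 15.225 pos [ 0.4516 -0.2705  0.1987] F [-1.   0.2  1.7] w 0.103 q6 0.04
rot [ 1.000e-03  1.000e-03 -5.411e+00] then trans [ 8.89  3.02 -3.65]
```

Request:
move_arm --motion '[{"rotation": [0, 0, 0], "translation": [0, 0, -0.6], "hand": 0}, {"rotation": [0, 0, 0], "translation": [0, 0, -1], "hand": 0}, {"rotation": [0, 0, 0], "translation": [0, 0, -1], "hand": 0}, {"rotation": [0, 0, 0], "translation": [0, 0, -1], "hand": 0}, {"rotation": [0, 0, 0], "translation": [0, 0, -0.8], "hand": 0}, {"rotation": [0, 0, -0.6], "translation": [0, 0, 0], "hand": 0}, {"rotation": [0, 0, -0.8], "translation": [0, 0, 0], "hand": 0}, {"rotation": [0, 0, -0.8], "translation": [0, 0, 0], "hand": 0}, {"rotation": [0, 0, -0.8], "translation": [0, 0, 0], "hand": 0}, {"rotation": [0, 0, -0.8], "translation": [0, 0, 0], "hand": 0}, {"rotation": [0, 0, -0.8], "translation": [0, 0, 0], "hand": 0}, {"rotation": [0, 0, -0.8], "translation": [0, 0, 0], "hand": 0}, {"rotation": [0, 0, 0], "translation": [0, 0, 0], "hand": 0}]'

```text
time: 16.85
ee_pos: [0.4515, -0.2704, 0.3091]
ee_rot: [0.652, 0.758, -0.0, 0.0]
ft_force: [0.7, -0.6, -1.6]
width: 0.105
```

Run:
```python
from h import *
plan([.4926,-.0395,.29],1.723)
```

```text
t 16.85 pos [ 0.4515 -0.2704  0.3091] F [ 0.7 -0.6 -1.6] w 0.105 q6 -0.9
rot [ 0.001  0.002 -0.018] then trans [8.88 3.02 0.76]
```

Request:
move_arm --motion '[{"rotation": [0, 0, -0.018], "translation": [0, 0, 0], "hand": 0}, {"rotation": [0, 0, 0], "translation": [0.6, 0.2, 0], "hand": 0}, {"rotation": [0, 0, 0], "translation": [0.9, 0.3, 0], "hand": 0}, {"rotation": [0, 0, 0], "translation": [0.9, 0.3, 0], "hand": 0}, {"rotation": [0, 0, 0], "translation": [0.9, 0.3, 0], "hand": 0}, {"rotation": [0, 0, 0], "translation": [0.9, 0.3, 0], "hand": 0}, {"rotation": [0, 0, 0], "translation": [0.9, 0.3, 0], "hand": 0}, {"rotation": [0, 0, 0], "translation": [0.9, 0.3, 0], "hand": 0}, {"rotation": [0, 0, 0], "translation": [0.9, 0.3, 0], "hand": 0}, {"rotation": [0, 0, 0], "translation": [0.9, 0.3, 0.2], "hand": 0}, {"rotation": [0, 0, 0], "translation": [0.7, 0.3, 0.3], "hand": 0}, {"rotation": [0, 0, 0], "translation": [0.38, 0.12, 0.3], "hand": 0}, {"rotation": [0, 0, 0], "translation": [0, 0, 0], "hand": 0}, {"rotation": [0, 0, 0], "translation": [0, 0, 0], "hand": 0}]'

```text
time: 18.6
ee_pos: [0.4923, -0.0399, 0.2886]
ee_rot: [0.651, 0.759, -0.0, 0.0]
ft_force: [0.9, -0.4, -1.6]
width: 0.104
```

Run:
```python
from h import *
plan([.4926,-.0395,.2145],1.723)
d=wrist();save('w8.png',d['pixels']);np.savez('w8.npz',T=d['T'],mtx=d['mtx'])
s=arm.read_camera('scene');save('s8.png',cv2.resize(s['pixels'][170:310,220:380],None,fx=4,fy=4,interpolation=cv2.INTER_CUBIC))
```

```text
t 18.6 pos [ 0.4923 -0.0399  0.2886] F [ 0.9 -0.4 -1.6] w 0.104 q6 -0.46
rot [-0.     0.001  0.005] then trans [0.01 0.01 2.96]
```

View pics/w8.png

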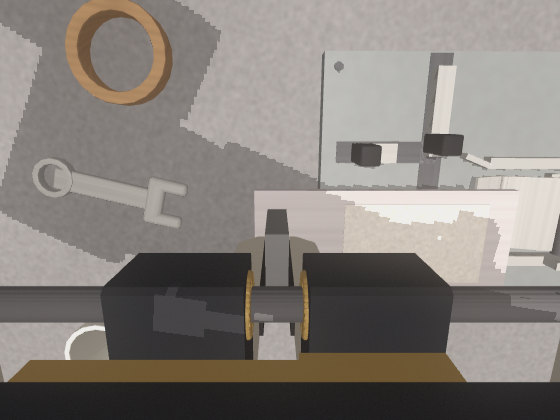

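View pics/s8.png

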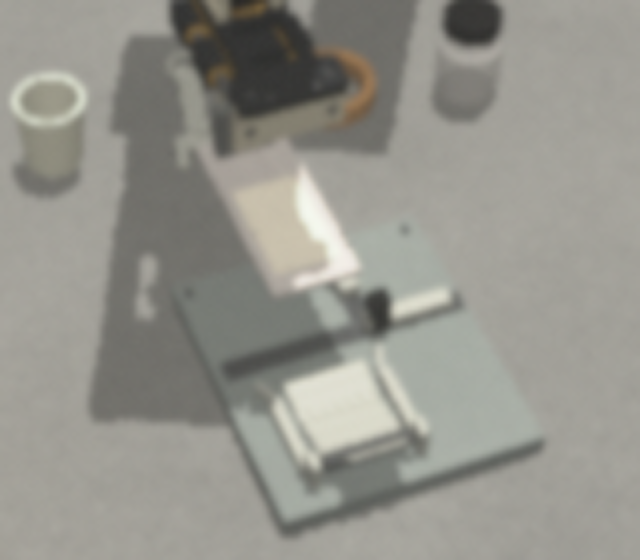

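Run:
```python
from h import *
z=np.load('w8.npz');d={'T':z['T'],'mtx':z['mtx']}
v=[.633,-.018,.152];c,s=np.cos(v[2]),np.sin(v[2])
H=lambda p:np.array([c*(p[0]-v[0])+s*(p[1]-v[1]),-s*(p[0]-v[0])+c*(p[1]-v[1])])*1000
for n,px,zz in [('RL',(254,191),.0949),('FL',(518.5,191),.0949),('deckFL',(324,51.5),.015),('lockpost',(358,143),.045),('lockpost',(380,143),.045)]:
    print(n,H(ray(d,px,zz)).round(1))
print('tcp',H([.4923,-.0399]))
```

```text
RL [-154.9   31.1]
FL [-15.   31.4]
deckFL [-109.9  114.6]
lockpost [-89.5  53.3]
lockpost [-75.   53.4]
tcp [-142.39375726   -0.34335473]
```

Request:
move_arm --motion '[{"rotation": [0, 0, 0], "translation": [-0.04, 0, 0.6], "hand": 0}, {"rotation": [0, 0, 0], "translation": [0, 0, 0.8], "hand": 0}, {"rotation": [0, 0, 0], "translation": [0, 0, 0.7], "hand": 0}, {"rotation": [0, 0, 0], "translation": [0, 0, 0.5], "hand": 0}, {"rotation": [0, 0, 0], "translation": [0, 0, 0.25], "hand": 0}, {"rotation": [0, 0, 0], "translation": [0, 0, 0.05], "hand": 0}, {"rotation": [0, 0, 0], "translation": [0, 0, 0], "hand": 0}, {"rotation": [0, 0, 0], "translation": [0, 0, 0], "hand": 0}]'

```text
time: 19.7
ee_pos: [0.4927, -0.0406, 0.2165]
ee_rot: [0.651, 0.759, 0.0, 0.001]
ft_force: [0.4, -0.5, -1.5]
width: 0.106
```

Run:
```python
from h import *
plan([.4926,-.0395,.2137],1.723)
s=arm.read_camera('scene');save('s9.png',cv2.resize(s['pixels'][170:310,220:380],None,fx=4,fy=4,interpolation=cv2.INTER_CUBIC))
```

```text
t 19.7 pos [ 0.4927 -0.0406  0.2165] F [ 0.4 -0.5 -1.5] w 0.106 q6 -0.46
rot [0.006 0.003 0.007] then trans [0.04 0.   0.11]
```

View pics/s9.png

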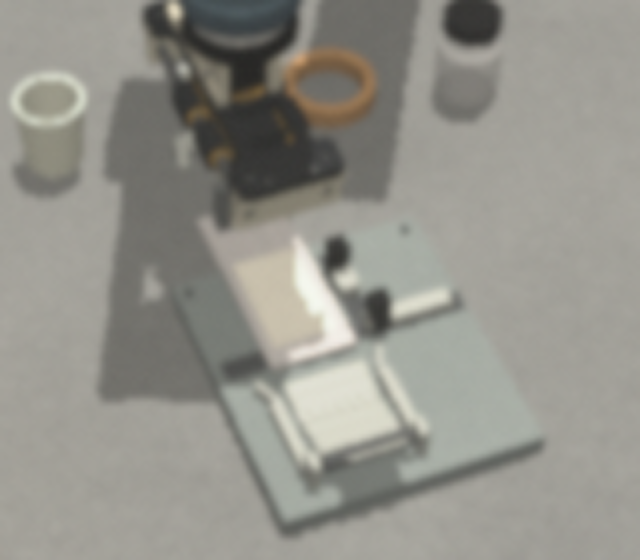

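Request:
move_arm --motion '[{"rotation": [0, 0, 0], "translation": [0, 0, 0.08], "hand": 0}, {"rotation": [0, 0, 0], "translation": [0, 0, 0.04], "hand": 0}, {"rotation": [0, 0, 0], "translation": [0, 0, 0], "hand": 0}, {"rotation": [0, 0, 0], "translation": [0, 0, 0], "hand": 0}]'

```text
time: 20.25
ee_pos: [0.4925, -0.0406, 0.2136]
ee_rot: [0.651, 0.759, 0.0, 0.0]
ft_force: [-1.0, -0.8, 5.1]
width: 0.105
```

Request:
move_arm --motion '[{"rotation": [0, 0, 0], "translation": [0, 0.2, 0], "hand": 0}, {"rotation": [0, 0, 0], "translation": [0, 0.3, 0], "hand": 0}, {"rotation": [0, 0, 0], "translation": [0, 0.3, 0], "hand": 0}, {"rotation": [0, 0, 0], "translation": [0, 0.3, 0], "hand": 0}, {"rotation": [0, 0, 0], "translation": [0, 0, 0], "hand": 0}]'

```text
time: 20.88
ee_pos: [0.5202, -0.0364, 0.2137]
ee_rot: [0.651, 0.759, 0.0, 0.001]
ft_force: [-1.6, 0.0, 4.9]
width: 0.106
```

Run:
```python
from h import *
plan([.633-.068*.9885,-.018-.068*.1514,.2137],1.723)
s=arm.read_camera('scene');save('s10.png',cv2.resize(s['pixels'][170:310,220:380],None,fx=4,fy=4,interpolation=cv2.INTER_CUBIC))
```

```text
t 20.875 pos [ 0.5202 -0.0364  0.2137] F [-1.6  0.   4.9] w 0.106 q6 -0.44
rot [0.008 0.004 0.008] then trans [ 0.05  1.85 -0.  ]
```

View pics/s10.png

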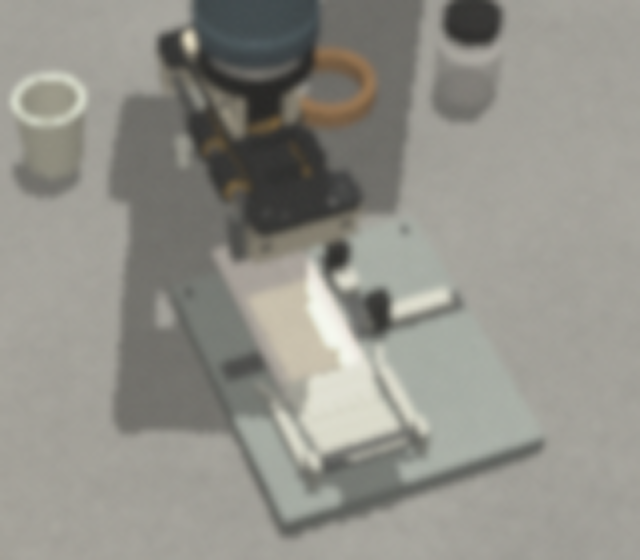

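Request:
move_arm --motion '[{"rotation": [0, 0, 0], "translation": [0, 0.3, 0], "hand": 0}, {"rotation": [0, 0, 0], "translation": [0, 0.3, 0], "hand": 0}, {"rotation": [0, 0, 0], "translation": [0, 0.3, 0], "hand": 0}, {"rotation": [0, 0, 0], "translation": [0, 0.3, 0], "hand": 0}, {"rotation": [0, 0, 0], "translation": [0, 0.3, 0], "hand": 0}, {"rotation": [0, 0, 0], "translation": [0, 0.1, 0], "hand": 0}, {"rotation": [0, 0, 0], "translation": [0, 0, 0], "hand": 0}]'

```text
time: 21.8
ee_pos: [0.5577, -0.0303, 0.2137]
ee_rot: [0.651, 0.759, -0.001, -0.001]
ft_force: [-9.4, -1.1, 12.9]
width: 0.109
```

Run:
```python
from h import *
plan([.633-.068*.9885,-.018-.068*.1514,.2137],1.723)
```

```text
t 21.8 pos [ 0.5577 -0.0303  0.2137] F [-9.4 -1.1 12.9] w 0.109 q6 -0.41
rot [-0.02  -0.002  0.01 ] then trans [ 0.03  0.33 -0.  ]
```

Clip forces are about 9 N, as expected. I'll push on in small steps until it meets the stop.

Request:
move_arm --motion '[{"rotation": [0, 0, 0], "translation": [0, 0.15, 0], "hand": 0}, {"rotation": [0, 0, 0], "translation": [0, 0.15, 0], "hand": 0}, {"rotation": [0, 0, 0], "translation": [0, 0, 0], "hand": 0}]'

```text
time: 22.18
ee_pos: [0.5653, -0.0292, 0.2137]
ee_rot: [0.651, 0.759, -0.001, -0.001]
ft_force: [-9.7, -0.2, 12.5]
width: 0.102
```

Request:
move_arm --motion '[{"rotation": [0, 0, 0], "translation": [0, 0.06, 0], "hand": 0}, {"rotation": [0, 0, 0], "translation": [0, 0.06, 0], "hand": 0}, {"rotation": [0, 0, 0], "translation": [0, 0, 0], "hand": 0}]'

```text
time: 22.55
ee_pos: [0.5674, -0.0288, 0.2137]
ee_rot: [0.651, 0.759, -0.002, -0.002]
ft_force: [-13.0, -2.8, 13.8]
width: 0.107
```

Request:
move_arm --motion '[{"rotation": [0, 0, 0], "translation": [0, 0.06, 0], "hand": 0}, {"rotation": [0, 0, 0], "translation": [0, 0.06, 0], "hand": 0}, {"rotation": [0, 0, 0], "translation": [0, 0, 0], "hand": 0}]'

```text
time: 22.92
ee_pos: [0.5685, -0.0287, 0.2136]
ee_rot: [0.65, 0.76, -0.004, -0.004]
ft_force: [-22.2, -4.9, 21.7]
width: 0.107
```

Run:
```python
from h import *
plan([.633-.068*.9885,-.018-.068*.1514,.2137],1.723)
d=wrist();save('w11.png',d['pixels'])
s=arm.read_camera('scene');save('s11.png',cv2.resize(s['pixels'][170:310,220:380],None,fx=4,fy=4,interpolation=cv2.INTER_CUBIC))
```

```text
t 22.925 pos [ 0.5685 -0.0287  0.2136] F [-22.2  -4.9  21.7] w 0.107 q6 -0.4
rot [-0.065 -0.005  0.013] then trans [ 0.03 -0.1  -0.01]
```

View pics/s11.png

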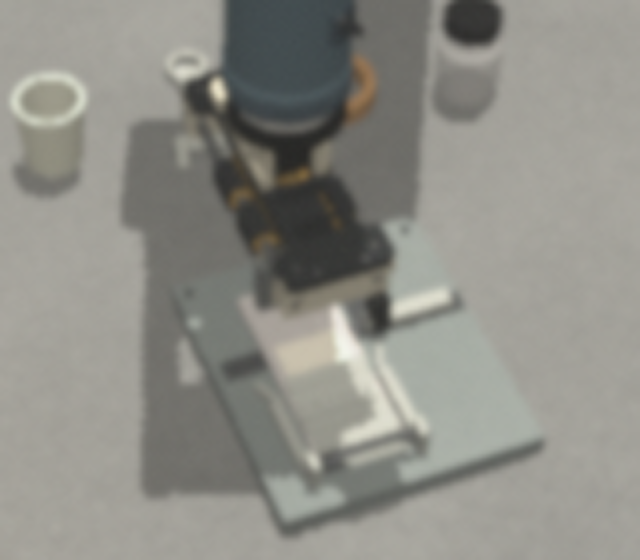

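View pics/w11.png

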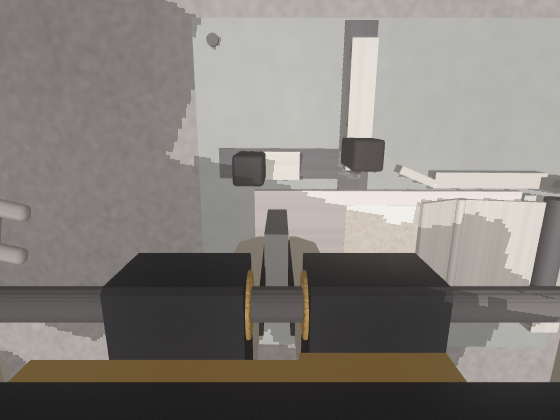

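The force jumped to 22 N over a 1 mm advance, so the tag is at the stop. I'll relax the push, release and lift off.

Request:
move_arm --motion '[{"rotation": [0, 0, 0], "translation": [0, -0.07, -0.05], "hand": 0}, {"rotation": [0, 0, 0], "translation": [0, 0, 0], "hand": 0}, {"rotation": [0, 0, 0], "translation": [0, 0, 0], "hand": 35}, {"rotation": [0, 0, 0], "translation": [0, 0, 0], "hand": 35}, {"rotation": [0, 0, 0], "translation": [0, 0, 0], "hand": 35}, {"rotation": [0, 0, 0], "translation": [0, 0, 0], "hand": 35}, {"rotation": [0, 0, 0], "translation": [0, 0, -0.5], "hand": 35}, {"rotation": [0, 0, 0], "translation": [0, 0, -0.8], "hand": 35}, {"rotation": [0, 0, 0], "translation": [0, 0, -1], "hand": 35}, {"rotation": [0, 0, 0], "translation": [0, 0, -1], "hand": 35}, {"rotation": [0, 0, 0], "translation": [0, 0, -1], "hand": 35}, {"rotation": [0, 0, 0], "translation": [0, -1, -0.5], "hand": 35}, {"rotation": [0, 0, 0], "translation": [0, -1, 0], "hand": 35}, {"rotation": [0, 0, 0], "translation": [-1, -1, 0], "hand": 35}, {"rotation": [0, 0, 0], "translation": [-1, -0.5, 0], "hand": 35}, {"rotation": [0, 0, 0], "translation": [-1, 0, 0], "hand": 35}, {"rotation": [0, 0, 0], "translation": [-0.5, 0, 0], "hand": 35}, {"rotation": [0, 0, 0], "translation": [0, 0, 0], "hand": 35}]'

```text
time: 25.28
ee_pos: [0.4978, -0.1288, 0.3346]
ee_rot: [0.651, 0.759, 0.0, 0.0]
ft_force: [-0.7, 0.9, -0.3]
width: 0.346
```

Run:
```python
from h import *
plan([.5,-.1,.33],1.723)
d=wrist();save('w12.png',d['pixels']);np.savez('w12.npz',T=d['T'],mtx=d['mtx'])
for t in ['tag_bar','stop','mouth','lock_post','shutter_post']:
    print(t,[(np.round(r['centre'],4).tolist(),round(r['score'],2)) for r in arm.pinpoint('wrist',t)][:3])
s=arm.read_camera('scene');save('s12.png',cv2.resize(s['pixels'][170:310,220:380],None,fx=4,fy=4,interpolation=cv2.INTER_CUBIC))
v=[.633,-.018,.152];c,q=np.cos(v[2]),np.sin(v[2])
for t in ['tag_bar','lock_post','shutter_post']:
    print(t,[(np.round([c*(r['centre'][0]-v[0])+q*(r['centre'][1]-v[1]),-q*(r['centre'][0]-v[0])+c*(r['centre'][1]-v[1]),r['centre'][2]],4).tolist(),round(r['score'],2)) for r in arm.pinpoint('scene',t)][:3])
```

```text
t 25.275 pos [ 0.4978 -0.1288  0.3346] F [-0.7  0.9 -0.3] w 0.346 q6 -0.62
rot [ 0.003  0.001 -0.   ] then trans [1.13 0.26 0.19]
tag_bar [([0.5656, -0.0262, 0.0399], 0.88)]
stop [([0.6902, -0.0087, 0.0163], 0.71)]
mouth []
lock_post [([0.5457, 0.0144, 0.0364], 0.63)]
shutter_post [([0.6012, 0.0307, 0.0369], 0.92)]
tag_bar [([-0.0347, -0.4854, 0.0261], 0.84), ([-0.0664, 0.0032, 0.0418], 0.77), ([-0.4023, -0.1915, 0.029], 0.63)]
lock_post [([-0.0833, 0.044, 0.0335], 0.66), ([-0.2673, -0.0966, 0.029], 0.49), ([0.0631, 0.0006, 0.0166], 0.33)]
shutter_post []
```

View pics/s12.png

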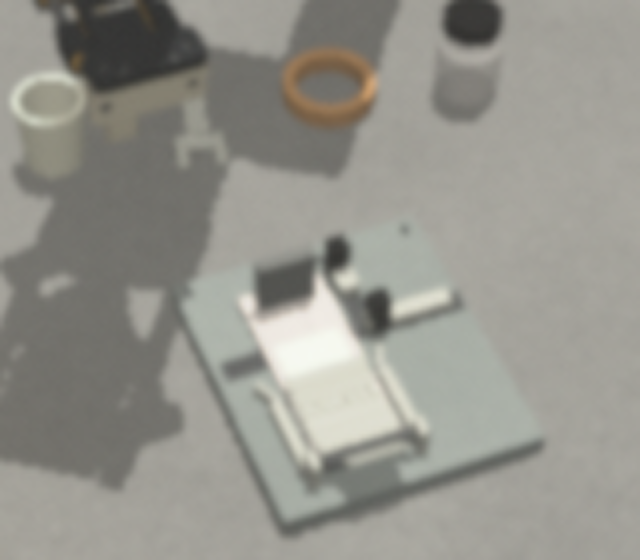

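View pics/w12.png

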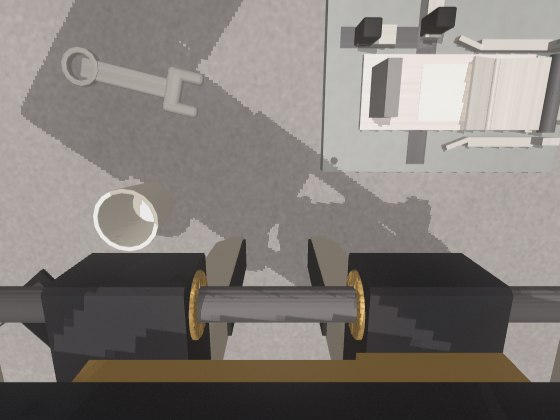

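Run:
```python
from h import *
z=np.load('w12.npz');d={'T':z['T'],'mtx':z['mtx']}
v=[.633,-.018,.152];c,s=np.cos(v[2]),np.sin(v[2])
H=lambda p:np.array([c*(p[0]-v[0])+s*(p[1]-v[1]),-s*(p[0]-v[0])+c*(p[1]-v[1])])*1000
for n,px,zz in [('RL',(362,54.5),.02),('RR',(360,130),.02),('deckFR',(321.5,171.5),.015),('deckFront',(325,30),.015)]:
    print(n,H(ray(d,px,zz)).round(1))
```

```text
RL [-81.2  31.5]
RR [-79.1 -28.5]
deckFR [-110.3  -65. ]
deckFront [-111.3   50.8]
```

Run:
```python
from cell import arm
print(arm.close_job())
```

```text
the job is handed in; nothing more can be done
None
```

The long white tag is loaded and I handed the job in at about 25 s of the 64 s. `close_job` gave no verdict.

**What I did**
- I pulled the lock about 34 mm, until the force rose at its end.
- I slid the shutter about 71 mm, also to its end.
- I gripped the tag by its bar, set it on the deck in front of the clip and pushed it in. The push ran at about 9 N under the clip, then jumped to 22 N over 1 mm, so I took that as the stop. I then released it and moved clear.

**Last checks, after release**
- **Tag position:** the rear edge is at holder x of about -80 mm, which is the home position. It sits about 1.5 mm off the centre line and within about 0.04 rad of its direction.
- **Clip, lock and shutter:** the tag lies under the clip in the pictures; I did not measure the clip angle. The lock and shutter posts are still at their open ends.
- **Robot:** the gripper is clear and touching nothing.
- **Bystanders:** the jar, tub, wrench and tape roll look unmoved. I did not re-check the short tag, carton or oiler after the start, but the arm did not knowingly touch them.

**Disagreements:** the networks' bar position differed from my fits by 2 to 3 mm, within their stated accuracy. The scene camera's top-scored `tag_bar` was a look-alike; its second result was the loaded tag, at x of about -66 mm.

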